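# Sift steel nuts out of a sieve of wooden drawer knobs

## Robot

A 6-joint arm with a two-finger parallel gripper is mounted at the origin on the work surface. World frame = base frame: x ahead of the robot, y to its left, z up, the work surface at z = 0. Lengths are in m, angles in rad, forces in N, time in s.
With the tool pointing down it reaches from about 0.375 to 0.9 m from the base axis. Payload 3.1 kg.
Tool frame: the origin (TCP) lies midway between the tips of the shut fingers; the grasp point (between the pads) lies 19 mm behind it; z points along the fingers, y is the direction in which the jaws open and shut (so a half turn about z gives the same grasp; the last joint's range is limited). The gripper opens to 85 mm and grips with 20 to 120 N. Pads are 22 mm wide; open, the fingers measure 114 mm over their backs; the gripper's body (76 mm by 85 mm) begins 54 mm behind the grasp point. The pads swing forward as they close: fully open they stand 13 mm farther back than shut.
Start: joints at [-1.514, 0.527, 1.433, -0, 1.181, -0.178], TCP at [0.146, -0.608, 0.231] pointing down, gripper open.
Joint ranges: [-3.08, 3.08], [-0.75, 2.2], [0.22, 2.44], [-1.43, 4.57], [0, 2.65], [-2.85, 2.85]. Speed limits (rad/s): [2.79, 2.79, 3.14, 3.14, 3.14, 3.14].

## Interface

Orientations are given as a unit quaternion [x, y, z, w].
In Python, from station import manip gives the robot as it stands. The module is installed in compiled form; this text tells all that it offers.
- The arm moves only by the tool drive_tool, never from a script. Its argument "deltas" is one flat list of numbers, 4 for each row, row after row: the shift along the tool's x, y, z in cm, then the turn about the tool's z in degrees. A call has 1 to 12 rows; each row is the pose to reach, as a shift and turn from the pose measured when the call began, along the tool's axes at that moment; what a row does not reach only later rows make up. A row lasts 1/10 s, in which the tool goes at most 50 mm and 8.59 degrees, less where a joint would pass 70% of its speed; a pose out of reach is approached as far as the arm can. A call with a gripper value outside its range is refused whole. "hand" is the finger opening in cm, from 0 to 8.54, set as the call begins (left out, the last holds). The fingers move at their own pace and stop on an object; "squeeze" is the grip in N (left out, the last holds). Time passes only in rows, so rows that repeat a pose let the fingers close. It gives the time, the measured TCP pose, the force and the opening at its end, in the units of the state.
- manip.sense(): the state, without advancing time (a new reading comes with each control period).
- manip.snapshot(name): name is "scene" or "top" or "wrist"; returns a dict with "frame" (400x640x3 uint8, red, green, blue), "depth" (400x640 float32, m along the optical axis (not along the pixel's ray), 0 where there is no reading), "fx", "fy", "cx", "cy" (pixels), "R" (3x3) and "t" (3): a world point X has camera coordinates R X + t. Camera axes: x right, y down, z forward; pixel columns grow to the right and rows downward; lengths in m; the calibration is good to about 2 mm. A picture is of the moment at which its call begins.
- manip.sign_off(): hands the job in, once; it reports no verdict.
The state is a dict: "t": time; "q": joint angles; "qd": joint speeds; "tau": joint torques, N m; "tcp_pos": TCP position; "tool_rot": TCP orientation; "force": force on the tool from outside, world axes, zero at the start; "ft_torque": the same for the moment, N m; "finger_gap": opening from 0.0 (shut) to 1.0 (fully open).
Only numpy, scipy, OpenCV 4.12 (cv2) and the standard library are available. Lean on these libraries where they do the work, as an engineer would, in place of code of your own. Each camera call takes 0.05 s, during which the arm holds its last target.

## Task

Three steel hex nuts have got in among the two wooden drawer knobs in the sieve. Lift the sieve by its handle, keeping it level, lower it gently between the guides onto the middle of the sprung runners over the plywood box, and shake it briskly a few centimetres to either side along the runners, riding on them with only light pressure, until all the nuts have dropped into the box. Leave the sieve with the knobs in it resting level on the runners and let go; do not touch the nuts or knobs, press or knock the sieve hard on the runners, or disturb the glue bottle, hammer and wood offcut.

Things in the scene. Friction and masses are not known exactly. Their poses are not given: they have to be found in the camera images.
- sieve_grip (a point): Centre of the sieve's handle: a wooden bar 20 mm wide (y), 20 mm high, 120 mm long (along the sieve's x), bridging the sieve 88 mm above its underside. Pinch it from above, fingers closing along y; below the bar it is free down to the knobs (tops 26 mm above the underside). Axes are the sieve's: z up, y its length.
- sieve: The sieve, a plywood tray 120 mm (x) by 170 mm (y), walls 34 mm high, about 0.5 kg, on the bench at the start; origin at the centre of its underside. Its 4 mm steel bottom has four 22 mm slots along x with 20 mm bars between. Nuts slide off the bars into the slots only in brisk strokes along y (over about 0.3 g, e.g. +/-24 mm at 0.3 m/s); slow sliding just carries them along.
- box: Open plywood collecting box fixed to the bench, 160 mm (x) by 302 mm (y), 60 mm high; origin at the centre of its underside, z up. Over it two level aluminium runners lie along its y at x = -60 and +60 mm, each 12 mm wide; the undersides of the sieve's long walls rest on them, its handle over the box's x = 0 and its y along the box's y, either way round.
- box_in (a point): Centre of the box's inner floor, 6 mm above the bench. The runner height is set by hand and not measured: tops 70 to 108 mm above the bench, to be found by feel. They are sprung, about 3.5 N per mm; keep sieve on box under 20 N, but over 1 N in the strokes. Guides beside them, 12 mm high, leave the sieve 6 mm play each way in x; rubber stops allow 40 mm each way from the middle in y.
- nut0_c (a point): Steel hex nut 1 of 3: 16 mm across flats, 8 mm high, 11 g; point at its centre. Starts flat on one of the sieve's bars.
- nut1_c (a point): Steel hex nut 2 of 3: 16 mm across flats, 8 mm high, 11 g; point at its centre. Starts flat on one of the sieve's bars.
- nut2_c (a point): Steel hex nut 3 of 3: 16 mm across flats, 8 mm high, 11 g; point at its centre. Starts flat on one of the sieve's bars.
- knob0_c (a point): Turned wooden drawer knob 1 of 2: disc 48 mm in diameter and 12 mm thick with a 20 mm stub 10 mm high on top, 30 g; point on its axis 6 mm above its underside. Too large for the slots.
- knob1_c (a point): Turned wooden drawer knob 2 of 2: disc 48 mm in diameter and 12 mm thick with a 20 mm stub 10 mm high on top, 30 g; point on its axis 6 mm above its underside. Too large for the slots.
- glue: Bystander: white glue bottle, 60 mm in diameter, 160 mm high, standing; origin at the centre of its underside.
- hammer: Bystander: hammer lying on the bench, 260 mm long along its x, head at +x; origin under its middle.
- offcut: Bystander: wood offcut 90 x 50 x 45 mm; origin at the centre of its underside.
Not all that is in view belongs to the job. What is shaped like the part that bears knob0_c but black or blue is not meant.

How it is judged:
On the way, in this order (a step that is already met when the one before it is completed fails the run):
1. the sieve rests on the runners between the guides, near the middle of its travel, and level (contact force between sieve and box above 1 N and x of sieve_grip in the frame of box between -0.012 and 0.012 m and angle between the y axis of sieve_grip and the y axis of box, either way round below 0.1 rad and y of sieve_grip in the frame of box between -0.01 and 0.01 m and angle between sieve_grip's own z axis and vertical below 0.12 rad), for 0.04 s.
2. shaken at least 10 mm to the box's +y side while riding on the runners (contact force between sieve and box above 1 N and x of sieve_grip in the frame of box between -0.012 and 0.012 m and angle between the y axis of sieve_grip and the y axis of box, either way round below 0.1 rad and y of sieve_grip in the frame of box above 0.01 m), for 0.02 s.
3. shaken at least 10 mm to the -y side while riding on the runners (contact force between sieve and box above 1 N and x of sieve_grip in the frame of box between -0.012 and 0.012 m and angle between the y axis of sieve_grip and the y axis of box, either way round below 0.1 rad and y of sieve_grip in the frame of box below -0.01 m), for 0.02 s.
4. shaken to the +y side again while riding on the runners (all of step 2), for 0.02 s.
5. shaken to the -y side again while riding on the runners (all of step 3), for 0.02 s.
At the end, for the whole second after the job is handed in: All nuts in the box, under 30 mm above its underside; both knobs in the sieve; the sieve at rest on the runners (over 2 N), let go, level within 0.08 rad, within 12 mm of the box middle in x and 45 mm in y, aligned within 0.1 rad (contact force between sieve and box above 2 N and angle between sieve_grip's own z axis and vertical below 0.08 rad and x of sieve_grip in the frame of box between -0.012 and 0.012 m and angle between the y axis of sieve_grip and the y axis of box, either way round below 0.1 rad and y of sieve_grip in the frame of box between -0.045 and 0.045 m and linear speed of sieve below 0.02 m/s and x of nut0_c in the frame of box between -0.075 and 0.075 m and y of nut0_c in the frame of box between -0.146 and 0.146 m and z of each of nut0_c, nut1_c, nut2_c in the frame of box below 0.03 m and x of nut1_c in the frame of box between -0.075 and 0.075 m and y of nut1_c in the frame of box between -0.146 and 0.146 m and x of nut2_c in the frame of box between -0.075 and 0.075 m and y of nut2_c in the frame of box between -0.146 and 0.146 m and x of knob0_c in the frame of sieve_grip between -0.055 and 0.055 m and y of knob0_c in the frame of sieve_grip between -0.08 and 0.08 m and z of knob0_c in the frame of sieve_grip between -0.09 and -0.05 m and x of knob1_c in the frame of sieve_grip between -0.055 and 0.055 m and y of knob1_c in the frame of sieve_grip between -0.08 and 0.08 m and z of knob1_c in the frame of sieve_grip between -0.09 and -0.05 m); the robot touches nothing.
It fails at once if the sieve and the box press or knock on one another with more than 20 N (contact force between sieve and box above 20 N).
It fails at once if the sieve is tilted more than 0.3 rad (angle between sieve_grip's own z axis and vertical above 0.3 rad).
It fails at once if the fingers touch a nut or a knob (contact force between the fingers and nut0 above 0.3 N or contact force between the fingers and nut1 above 0.3 N or contact force between the fingers and nut2 above 0.3 N or contact force between the fingers and knob0 above 0.3 N or contact force between the fingers and knob1 above 0.3 N).
It fails at once if the glue bottle, hammer or offcut is moved by more than 20 mm (distance of any of glue, hammer, offcut from where it was at the start of the episode above 0.02 m).
It also fails if it takes over 54 s, if anything falls off the work surface, if the arm or the gripper's body presses on something with over 40 N, if the wrist force passes 120 N, or if a joint passes its speed limit or range.

## Working session

There is one attempt and no reset: what is moved stays moved. The work goes in short steps, Python scripts to look and compute and a tool call to move; the robot and the scene stay as the last step left them, time stands still between calls to the robot, and variables do not carry over. Pictures are saved under pics/ and viewed, and the job is handed in when it is done.

Besides the shell and the picture viewer there is one more tool, called after "Call:" in YAML: its name, and indented under it one key for each argument. drive_tool: Moves the arm, as the interface text tells. Its arguments: {"type":"object","properties":{"deltas":{"type":"array"},"hand":{"type":"number"},"squeeze":{"type":"number"}},"required":["deltas"]}

```bash
mkdir -p pics; cat > h.py <<'E'
import numpy as np,cv2,pickle
from station import manip
def snap(n,name):
    s=manip.snapshot(n); pickle.dump(s,open(f'pics/{name}.pkl','wb')); cv2.imwrite(f'pics/{name}.png',s['frame'][:,:,::-1]); return s
def pt(s,u,v,d=None):
    d=s['depth'][int(v),int(u)] if d is None else d
    c=np.array([(u-s['cx'])/s['fx']*d,(v-s['cy'])/s['fy']*d,d]); return s['R'].T@(c-s['t'])
def cloud(s):
    v,u=np.mgrid[:400,:640]; d=s['depth']; c=np.stack([(u-s['cx'])/s['fx']*d,(v-s['cy'])/s['fy']*d,d],-1)
    return (c-s['t'])@s['R']
E
python3 - <<'E'
from h import *
for n in ['scene','top','wrist']:
    s=snap(n,n+'0'); print(n,s['fx'],s['cx'],s['cy'],(-s['R'].T@s['t']).round(3),s['R'].round(2).tolist())
st=manip.sense(); print(st)
E
```

```text
scene 480.9687727264706 319.87577827981613 193.2635081593989 [1.088 0.599 0.664] [[-0.79, 0.61, 0.02], [0.35, 0.48, -0.8], [-0.5, -0.63, -0.6]]
top 432.5499029506666 321.5162010321141 204.4255428940139 [ 0.455 -0.008  0.9  ] [[0.05, -1.0, -0.0], [-0.98, -0.04, -0.2], [0.2, 0.01, -0.98]]
wrist 328.90429437336456 315.01403444696047 196.10958030870324 [ 0.223 -0.589  0.373] [[0.23, -0.97, -0.0], [-0.92, -0.22, 0.31], [-0.3, -0.07, -0.95]]
{'t': 0.15, 'q': array([-1.51349557e+00,  5.28267865e-01,  1.43360580e+00, -9.03413666e-06,
        1.18141354e+00, -1.78497291e-01]), 'qd': array([-3.51631881e-04, -1.18053925e-03, -3.26767609e-03, -2.13698600e-07,
        3.82212955e-04, -1.15046341e-03]), 'tau': array([ 9.50661160e-04, -4.42744231e+01, -1.78274810e+01, -2.49792556e-04,
        5.64588539e-03,  5.79315454e-06]), 'tcp_pos': array([ 0.14600766, -0.60713937,  0.23054976]), 'tool_rot': array([ 9.93057398e-01,  1.17627741e-01,  4.71421846e-05, -8.45973135e-04]), 'force': array([-0.15609336, -0.05387941, -0.57946316]), 'ft_torque': array([ 0.00716339, -0.00628397, -0.04190231]), 'finger_gap': 1.0014970169366584}
```

View pics/scene0.png

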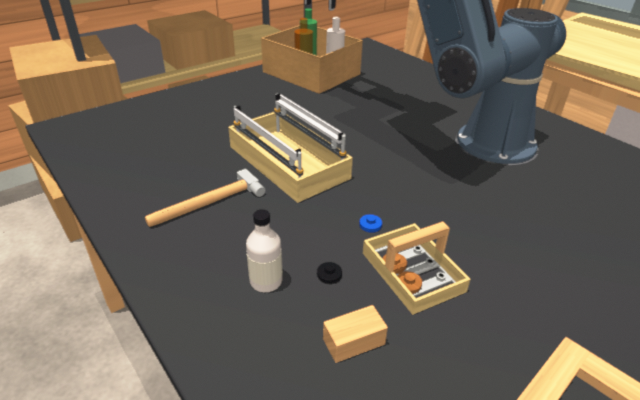

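View pics/top0.png

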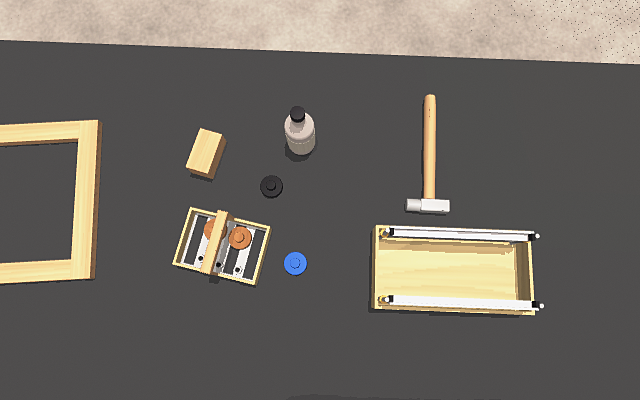

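View pics/wrist0.png

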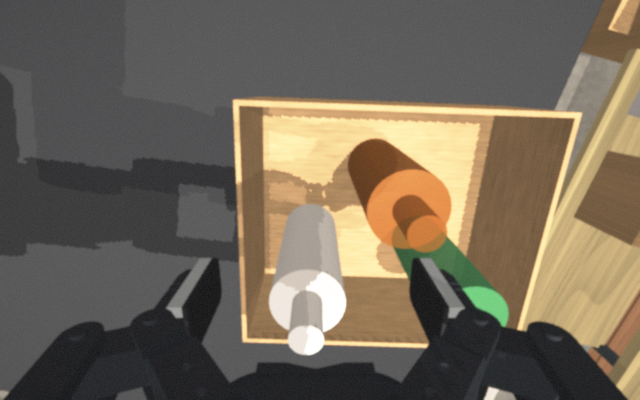

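The scene view shows the sieve at (415,265), its handle and orange knobs, the box with runners at (290,150), the glue at (264,260), the hammer at (205,200) and the offcut at (355,333). In the top view the handle runs (222,212)-(208,272), and the runners run (388,232)-(537,236) and (388,300)-(540,306). Next I measure from depth.

```bash
cat > meas.py <<'E'
from h import *
T=pickle.load(open('pics/top0.pkl','rb')); S=pickle.load(open('pics/scene0.pkl','rb'))
for nm,s in (('top',T),('scene',S)):
    P=cloud(s); ok=s['depth']>0
    print(nm,'bench z',np.median(P[ok&(abs(P[...,2])<.02)][:,2]))
    def reg(c,z0,z1,r=.15):
        return ok&(np.hypot(P[...,0]-c[0],P[...,1]-c[1])<r)&(P[...,2]>z0)&(P[...,2]<z1)
    c=pt(T,216,243)[:2]; m=reg(c,.065,.13); q=P[m]; print('handle n',m.sum(),np.percentile(q[:,2],[5,50,95]).round(4))
    zt=np.percentile(q[:,2],80); m=reg(c,zt-.006,zt+.006); q=P[m]; r=cv2.minAreaRect((q[:,:2]*1000).astype(np.float32)); print('handle top',r,np.median(q[:,2]))
    c2=pt(T,220,260)[:2]
    m=reg(c,.026,.042); q=P[m]; r=cv2.minAreaRect((q[:,:2]*1000).astype(np.float32)); print('sieve rim',r,np.median(q[:,2]))
    # box
    c=np.array([.40,-.29]); 
    hs=P[reg(c,.03,.16,.25)][:,2]; h,e=np.histogram(hs,np.arange(.03,.165,.005)); print(dict(zip(e.round(3),h)))
E
python3 meas.py; python3 - <<'E'
from h import *
T=pickle.load(open('pics/top0.pkl','rb'))
for uv in [(455,235),(455,304),(388,232),(537,236),(388,300),(540,306),(450,270),(375,227),(375,308),(533,312),(216,243),(298,115),(300,140),(205,150),(428,205),(430,140)]: print(uv,pt(T,*uv).round(3))
E
```

```text
top bench z -0.0010683688105556643
handle n 812 [0.0835 0.0962 0.099 ]
handle top ((540.858154296875, 201.26513671875), (21.2372989654541, 119.85957336425781), 78.76392364501953) 0.09653129220133555
sieve rim ((540.8411254882812, 201.80709838867188), (171.0948486328125, 120.11827850341797), 78.6911392211914) 0.032447851549681356
{np.float64(0.03): np.int64(89), np.float64(0.035): np.int64(106), np.float64(0.04): np.int64(96), np.float64(0.045): np.int64(93), np.float64(0.05): np.int64(119), np.float64(0.055): np.int64(870), np.float64(0.06): np.int64(230), np.float64(0.065): np.int64(150), np.float64(0.07): np.int64(72), np.float64(0.075): np.int64(18), np.float64(0.08): np.int64(9), np.float64(0.085): np.int64(6), np.float64(0.09): np.int64(3), np.float64(0.095): np.int64(48), np.float64(0.1): np.int64(1449), np.float64(0.105): np.int64(503), np.float64(0.11): np.int64(241), np.float64(0.115): np.int64(663), np.float64(0.12): np.int64(50), np.float64(0.125): np.int64(0), np.float64(0.13): np.int64(0), np.float64(0.135): np.int64(0), np.float64(0.14): np.int64(0), np.float64(0.145): 
[... 1092 characters left out ...]
.int64(0), np.float64(0.135): np.int64(0), np.float64(0.14): np.int64(0), np.float64(0.145): np.int64(0), np.float64(0.15): np.int64(0), np.float64(0.155): np.int64(0)}
(455, 235) [ 0.571 -0.246  0.105]
(455, 304) [ 0.447 -0.244  0.105]
(388, 232) [ 0.57  -0.122  0.11 ]
(537, 236) [ 0.574 -0.391  0.118]
(388, 300) [ 0.448 -0.122  0.117]
(540, 306) [ 0.45  -0.389  0.118]
(450, 270) [ 0.513 -0.264  0.008]
(375, 227) [ 0.588 -0.104  0.052]
(375, 308) [ 0.432 -0.107  0.059]
(533, 312) [ 0.438 -0.405  0.058]
(216, 243) [0.538 0.197 0.095]
(298, 115) [0.772 0.053 0.157]
(300, 140) [0.748 0.051 0.092]
(205, 150) [0.735 0.251 0.044]
(428, 205) [ 0.643 -0.216  0.024]
(430, 140) [ 0.784 -0.22   0.026]
```

```bash
python3 - <<'E'
from h import *
T=pickle.load(open('pics/top0.pkl','rb'));f=T['frame'][:,:,::-1]
a=cv2.resize(f[200:330,360:560],None,fx=4,fy=4,interpolation=cv2.INTER_CUBIC); cv2.imwrite('pics/boxz.png',a)
a=cv2.resize(f[195:295,165:315],None,fx=5,fy=5,interpolation=cv2.INTER_CUBIC); cv2.imwrite('pics/svz.png',a)
E
```

```text
(no output)
```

View pics/boxz.png

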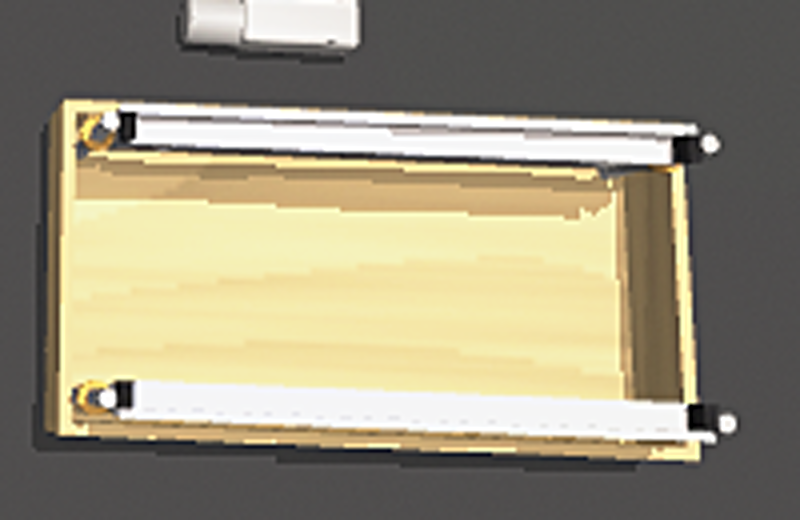

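View pics/svz.png

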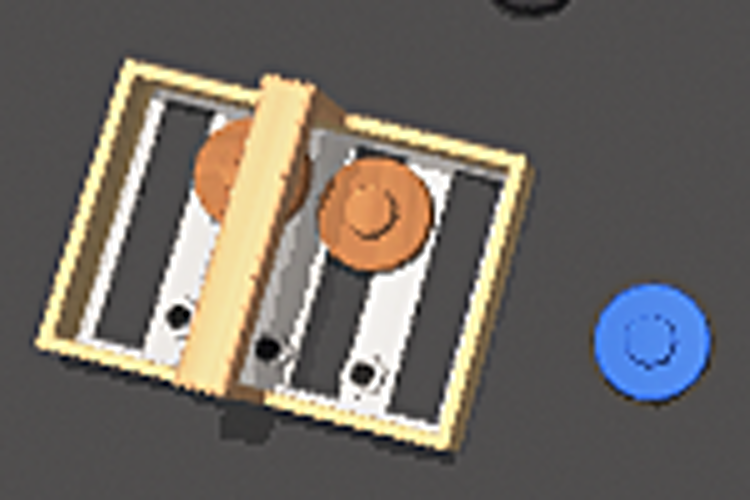

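```bash
python3 - <<'E'
from h import *
for n in ['top0','scene0']:
    s=pickle.load(open(f'pics/{n}.pkl','rb')); P=cloud(s); ok=s['depth']>0
    m=ok&(P[...,2]>.045)&(P[...,2]<.063)&(P[...,0]>.40)&(P[...,0]<.62)&(P[...,1]<-.07)&(P[...,1]>-.45)
    print(n,'box rim',cv2.minAreaRect((P[m][:,:2]*1000).astype(np.float32)))
    for x0,x1 in((.42,.51),(.51,.6)):
        for zr in ((.092,.108),(.108,.125)):
            m=ok&(P[...,2]>zr[0])&(P[...,2]<zr[1])&(P[...,0]>x0)&(P[...,0]<x1)&(P[...,1]<-.07)&(P[...,1]>-.45)
            q=P[m]; 
            if len(q)>5:print(zr,len(q),cv2.minAreaRect((q[:,:2]*1000).astype(np.float32)),'z',np.median(q[:,2]).round(4))
E
```

```text
top0 box rim ((512.34375, -255.94581604003906), (160.43173217773438, 303.4841003417969), 0.3656345307826996)
(0.092, 0.108) 960 ((452.1651306152344, -249.04611206054688), (14.490179061889648, 266.4541015625), 0.9520337581634521) z 0.104
(0.108, 0.125) 480 ((450.1252746582031, -255.5892333984375), (15.690604209899902, 279.1366882324219), 0.3127799928188324) z 0.1163
(0.092, 0.108) 996 ((572.2183227539062, -249.89569091796875), (269.3520202636719, 15.449100494384766), 89.6147689819336) z 0.1039
(0.108, 0.125) 521 ((574.3917846679688, -255.19688415527344), (16.462158203125, 280.0861511230469), 0.27276819944381714) z 0.1158
scene0 box rim ((513.5421142578125, -254.6385955810547), (164.80422973632812, 307.5316467285156), 0.3335014879703522)
(0.092, 0.108) 513 ((453.28155517578125, -250.87318420410156), (17.588424682617188, 273.1616516113281), 0.3857797086238861) z 0.1041
(0.108, 0.125) 348 ((451.7844543457031, -250.0519561767578), (19.624740600585938, 273.7650146484375), 0.3761579394340515) z 0.1145
(0.092, 0.108) 295 ((575.8681030273438, -249.3439483642578), (19.848630905151367, 272.37347412109375), 0.17259840667247772) z 0.1026
(0.108, 0.125) 364 ((576.946533203125, -254.01962280273438), (19.034076690673828, 279.93408203125), 0.2249828279018402) z 0.115
```

```bash
cat >> h.py <<'E'
from scipy.spatial.transform import Rotation as Ro
def go(p,yaw=None):
    s=manip.sense(); R=Ro.from_quat(s['tool_rot']); M=R.as_matrix()
    y=np.degrees(np.arctan2(M[1,0],M[0,0])); d=M.T@(np.array(p)-s['tcp_pos'])*100
    a=0 if yaw is None else -((yaw-y+180)%360-180)
    print('at',s['tcp_pos'].round(4),'yaw',y.round(2),'tilt',np.degrees(np.arccos(-M[2,2])).round(2),'delta',d.round(2),'turn',round(a,2),'t',s['t'],'q',s['q'].round(2),'F',s['force'].round(2),'gap',s['finger_gap'])
E
python3 -c "
from h import *
go([.46,-.25,.24],5); go([.5415,.202,.2],-11.3)"
```

```text
at [ 0.146  -0.6071  0.2305] yaw 13.51 tilt 0.1 delta [ 38.87 -27.39  -0.89] turn 8.51 t 0.15 q [-1.51  0.53  1.43 -0.    1.18 -0.18] F [-0.16 -0.05 -0.58] gap 1.0014970169366584
at [ 0.146  -0.6071  0.2305] yaw 13.51 tilt 0.1 delta [ 57.36 -69.43   3.19] turn 24.81 t 0.15 q [-1.51  0.53  1.43 -0.    1.18 -0.18] F [-0.16 -0.05 -0.58] gap 1.0014970169366584
```

Call:
drive_tool:
  deltas: [4,-2.8,0,2,8,-5.6,-0.2,4,12,-8.4,-0.4,6,16,-11.2,-0.5,8,20,-14,-0.6,10,24,-17,-0.7,12,28,-20,-0.8,14,32,-23,-0.9,16,36,-26,-0.9,18,39,-29,-0.9,20,41,-33,-0.9,22,43,-37,-0.9,24]
  hand: 8.54
  squeeze: 60

```text
t: 1.35
tcp_pos: [0.4782, -0.1452, 0.2401]
tool_rot: [0.996, -0.092, -0.0, -0.001]
force: [1.0, 0.2, 0.7]
finger_gap: 0.997
```

```bash
python3 -c "
from h import *
go([.5415,.202,.2],-11.3)"
```

```text
at [ 0.4782 -0.1452  0.2401] yaw -10.57 tilt 0.11 delta [ -0.14 -35.28   4.07] turn 0.73 t 1.35 q [-0.52  0.35  1.73  0.    1.06  1.23] F [1.01 0.17 0.74] gap 0.9974399626042444
```

Call:
drive_tool:
  deltas: [0,-4,0,0.7,0,-8,0,0.7,0,-12,0,0.7,0,-16,0,0.7,0,-20,0,0.7,0,-24,0,0.7,0,-28,1,0.7,0,-31,2,0.7,-0.1,-33.5,3,0.7,-0.1,-35.3,4,0.7,-0.1,-35.3,4,0.7,-0.1,-35.3,4,0.7]

```text
t: 2.55
tcp_pos: [0.5415, 0.2021, 0.2003]
tool_rot: [0.995, -0.098, -0.001, -0.001]
force: [-0.0, 0.5, 0.2]
finger_gap: 0.997
```

```bash
python3 -c "
from h import *
go([.5415,.202,.068],-11.3)
s=snap('wrist','w1');P=cloud(s);ok=s['depth']>0
Q=P
c=np.hypot(Q[...,0]-.54,Q[...,1]-.2)<.15
m=ok&c&(Q[...,2]>.085)&(Q[...,2]<.11);q=Q[m];print(np.median(q[:,2]),cv2.minAreaRect((q[:,:2]*1000).astype(np.float32)))
m=ok&c&(Q[...,2]>.027)&(Q[...,2]<.042);q=Q[m];print(np.median(q[:,2]),cv2.minAreaRect((q[:,:2]*1000).astype(np.float32)))
"
```

```text
at [0.5415 0.2021 0.2003] yaw -11.21 tilt 0.1 delta [ 0.02  0.02 13.23] turn 0.09 t 2.55 q [0.16 0.5  1.58 0.   1.06 1.93] F [-0.03  0.46  0.17] gap 0.9970520242085875
0.09749421073599016 ((542.3155517578125, 199.76092529296875), (20.01263427734375, 120.1316146850586), 78.76700592041016)
0.0334702795180362 ((542.0321044921875, 199.753662109375), (170.67031860351562, 120.82461547851562), 78.71481323242188)
```

View pics/w1.png

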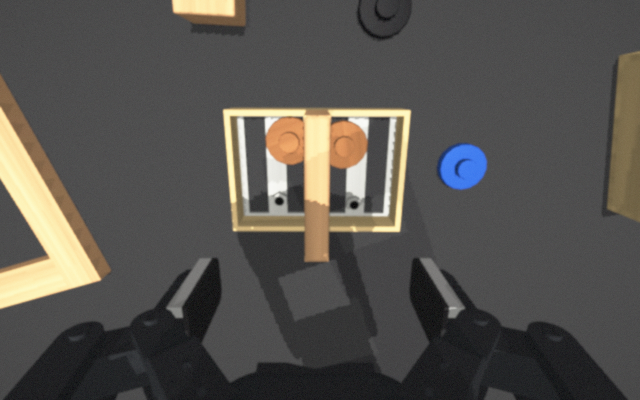

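The wrist view confirms the pose: the handle at (316,185) is midway between the fingers at (205) and (425), with its top at 0.0975. I descend and grip.

Call:
drive_tool:
  deltas: [0.1,0.1,2.5,0.1,0.1,0.2,5,0.1,0.1,0.2,7.5,0.1,0.1,0.2,10,0.1,0.1,0.2,11.5,0.1,0.1,0.2,12.6,0.1,0.1,0.2,13.2,0.1,0.1,0.2,13.2,0.1]

```text
t: 3.4
tcp_pos: [0.5424, 0.1991, 0.0686]
tool_rot: [0.995, -0.099, -0.001, -0.001]
force: [-1.2, 0.2, -0.5]
finger_gap: 1.003
```

Call:
drive_tool:
  deltas: [0,0,0,0,0,0,0,0,0,0,0,0,0,0,0,0,0,0,0,0,0,0,0,0,0,0,0,0,0,0,0,0]
  hand: 0.5
  squeeze: 80

```text
t: 4.2
tcp_pos: [0.543, 0.1997, 0.0694]
tool_rot: [0.995, -0.1, 0.0, -0.001]
force: [-0.4, 2.2, 5.8]
finger_gap: 0.219
```

```bash
python3 -c "
from h import *
go([.542,.2,.068],-11.3)
s=snap('wrist','w2')
"
```

```text
at [0.543  0.1997 0.0694] yaw -11.42 tilt 0.13 delta [-0.1  -0.01  0.14] turn -0.12 t 4.2 q [0.16 0.69 1.68 0.   0.77 1.93] F [-0.43  2.25  5.82] gap 0.21935478576251424
```

View pics/w2.png

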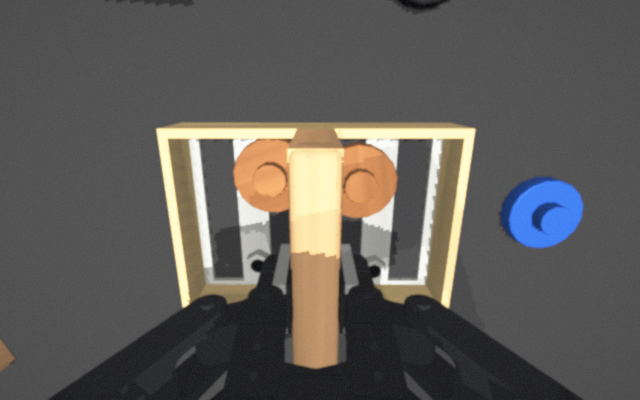

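The handle at (316,250) is between the pads. I lift gently.

Call:
drive_tool:
  deltas: [0,0,-0.3,0,0,0,-0.9,0,0,0,-1.9,0,0,0,-3.2,0,0,0,-4.8,0,0,0,-6.5,0,0,0,-8.3,0,0,0,-10,0,0,0,-11.5,0,0,0,-12.6,0,0,0,-13,0,0,0,-13,0]

```text
t: 5.45
tcp_pos: [0.543, 0.1994, 0.2]
tool_rot: [0.995, -0.1, 0.001, -0.001]
force: [0.4, -1.2, -6.5]
finger_gap: 0.224
```

```bash
cat > sv.py <<'E'
from h import *
import sys
# fit sieve relative to tool from views
def sieve(s,c,zt):
    P=cloud(s); ok=(s['depth']>0)&(np.hypot(P[...,0]-c[0],P[...,1]-c[1])<.125)
    m=ok&(abs(P[...,2]-zt)<.008)
    q=P[m]; A=np.c_[q[:,:2]-c[:2],np.ones(len(q))]; 
    co=np.linalg.lstsq(A,q[:,2],rcond=None)[0]
    for _ in range(3):
        r=abs(A@co-q[:,2])<.003; co=np.linalg.lstsq(A[r],q[r,2],rcond=None)[0]
    print('rim n',len(q),'plane slope/z',co.round(4),cv2.minAreaRect((q[:,:2]*1000).astype(np.float32)))
E
python3 -c "
from sv import *
go([.542,.2,.2],-11.3)
st=manip.sense(); p=st['tcp_pos']
for n in ['top','scene','wrist']:
    s=snap(n,n+'3'); print(n); sieve(s,p,p[2]-.069+.034-.0005)
"
```

```text
at [0.543  0.1994 0.2   ] yaw -11.43 tilt 0.17 delta [-0.11 -0.04  0.  ] turn -0.13 t 5.45 q [0.16 0.5  1.59 0.   1.05 1.93] F [ 0.36 -1.2  -6.48] gap 0.22352828897790833
top
rim n 584 plane slope/z [ 0.002  -0.0011  0.1632] ((537.2781982421875, 181.58224487304688), (132.68789672851562, 120.10067749023438), 78.81522369384766)
scene
rim n 1199 plane slope/z [-0.0005 -0.0009  0.163 ] ((542.702880859375, 200.6038818359375), (173.69482421875, 122.79779052734375), 78.65628051757812)
wrist
rim n 7573 plane slope/z [ 0.0035 -0.0003  0.1627] ((545.4279174804688, 197.50692749023438), (171.21609497070312, 112.64340209960938), 78.57130432128906)
```

View pics/top3.png

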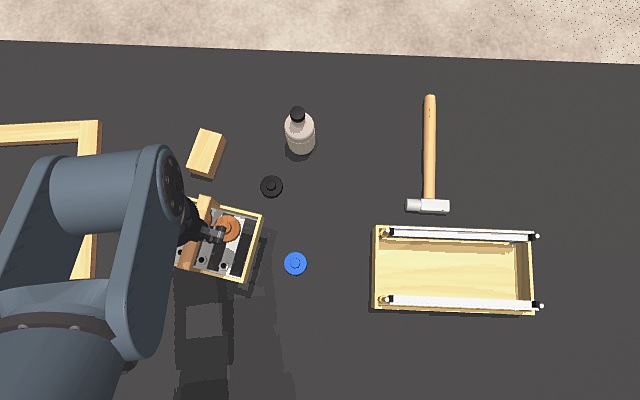

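View pics/scene3.png

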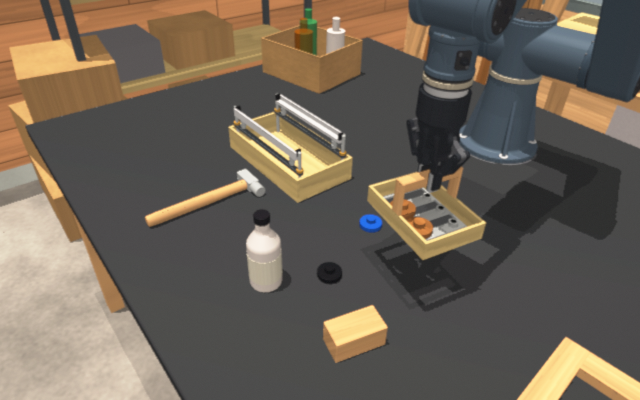

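```bash
python3 -c "
from h import *
go([.514,-.257,.22],.2)"
```

```text
at [0.5421 0.1993 0.1985] yaw -11.43 tilt 0.13 delta [ 6.28 45.27 -2.23] turn -11.63 t 5.6 q [0.16 0.5  1.59 0.   1.05 1.93] F [ 0.36 -0.78 -5.76] gap 0.22054717296827264
```

Call:
drive_tool:
  deltas: [0,0.3,-0.3,0,0.1,0.9,-0.7,-0.2,0.3,2,-1.1,-0.5,0.5,3.6,-1.5,-0.9,0.7,5.4,-1.8,-1.4,1,7.4,-2,-1.9,1.3,9.4,-2.2,-2.4,1.6,11.3,-2.2,-2.9,1.8,12.9,-2.2,-3.4,1.9,14.1,-2.2,-3.7,2,14.8,-2.2,-3.9,2.1,15,-2.2,-4]

```text
t: 6.8
tcp_pos: [0.533, 0.0472, 0.2204]
tool_rot: [0.998, -0.065, -0.001, -0.001]
force: [-0.4, -0.2, -5.8]
finger_gap: 0.217
```

```bash
python3 -c "
from h import *
go([.514,-.257,.22],.2)"
```

```text
at [0.533  0.0472 0.2204] yaw -7.49 tilt 0.13 delta [ 2.080e+00  3.041e+01 -1.000e-02] turn -7.69 t 6.8 q [-0.12  0.42  1.67  0.    1.05  1.58] F [-0.42 -0.16 -5.84] gap 0.21665995677982472
```

Call:
drive_tool:
  deltas: [0,0.3,0,0,0.1,0.9,0,-0.2,0.1,2,0,-0.5,0.2,3.6,0,-0.9,0.4,5.4,0,-1.4,0.5,7.4,0,-1.9,0.6,9.4,0,-2.4,0.8,11.3,0,-2.9,0.9,12.9,0,-3.4,1,14.1,0,-3.7,1,14.8,0,-3.9,1,15,0,-4]

```text
t: 8.0
tcp_pos: [0.5232, -0.1035, 0.2201]
tool_rot: [1.0, -0.031, -0.001, -0.001]
force: [0.5, -0.2, -6.5]
finger_gap: 0.22
```

```bash
python3 -c "
from h import *
go([.514,-.257,.22],.2)"
```

```text
at [ 0.5232 -0.1035  0.2201] yaw -3.52 tilt 0.13 delta [ 0.02 15.38 -0.02] turn -3.72 t 8.0 q [-0.41  0.42  1.67  0.    1.05  1.23] F [ 0.47 -0.24 -6.49] gap 0.21960544419382363
```

Call:
drive_tool:
  deltas: [0,0.3,0,0,0,0.9,0,-0.2,0,2,0,-0.5,0,3.6,0,-0.9,0,5.4,0,-1.4,0,7.4,0,-1.9,0,9.4,0,-2.4,0,11.4,0,-2.9,0,13.1,0,-3.3,0,14.4,0,-3.5,0,15.2,0,-3.7,0,15.4,0,-3.7]

```text
t: 9.2
tcp_pos: [0.5137, -0.2582, 0.2197]
tool_rot: [1.0, 0.001, -0.001, -0.001]
force: [1.2, -0.2, -5.7]
finger_gap: 0.222
```

```bash
python3 -c "
from sv import *
go([.514,-.257,.22],.2)
st=manip.sense(); p=st['tcp_pos']
for n in ['top','scene','wrist']:
    s=snap(n,n+'4'); print(n); sieve(s,p,p[2]-.069+.034-.0005)
"
```

```text
at [ 0.5137 -0.2582  0.2197] yaw 0.12 tilt 0.12 delta [ 0.03 -0.12 -0.03] turn -0.08 t 9.2 q [-0.66  0.47  1.57  0.    1.1   0.91] F [ 1.16 -0.16 -5.66] gap 0.22152882020731587
top
rim n 652 plane slope/z [-0.0057 -0.      0.183 ] ((512.0423583984375, -239.6685791015625), (120.32791900634766, 135.70741271972656), 0.050960417836904526)
scene
rim n 668 plane slope/z [0.0034 0.0077 0.1822] ((513.7747192382812, -255.2096405029297), (122.85662841796875, 175.08462524414062), 0.05876491218805313)
wrist
rim n 8351 plane slope/z [0.0027 0.0012 0.1836] ((515.6708984375, -257.93609619140625), (115.12848663330078, 171.19349670410156), 0.27915066480636597)
```

View pics/top4.png

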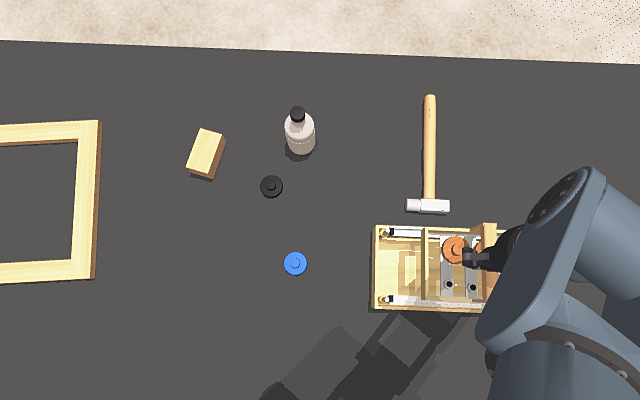

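View pics/wrist4.png

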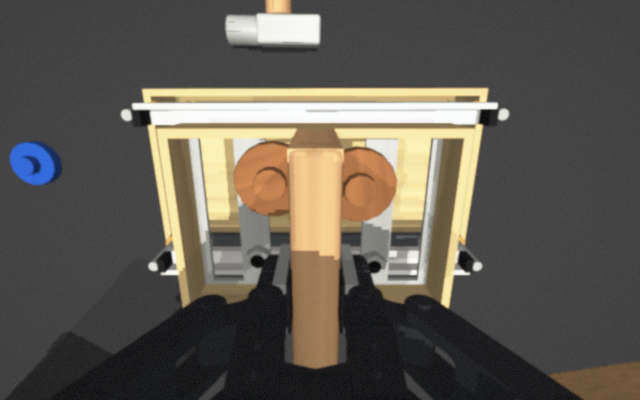

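View pics/scene4.png

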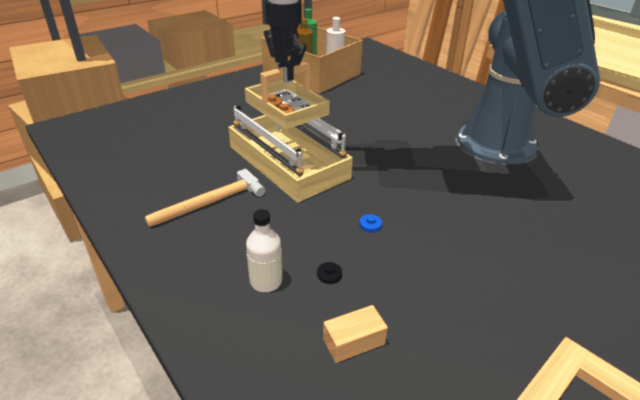

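Sieve and box agree to within 1 mm in both views and the sieve is level. I lower it, first to about 1 cm above the runners.

Call:
drive_tool:
  deltas: [0,-0.1,0.2,-0.1,0,-0.1,0.6,-0.1,0,-0.1,1.2,-0.1,0,-0.1,1.9,-0.1,0,-0.1,2.5,-0.1,0,-0.1,3,-0.1,0,-0.1,3.4,-0.1,0,-0.1,3.6,-0.1,0,-0.1,3.6,-0.1]

```text
t: 10.25
tcp_pos: [0.5134, -0.2554, 0.1833]
tool_rot: [1.0, 0.002, -0.001, -0.002]
force: [0.4, 0.3, -5.8]
finger_gap: 0.217
```

```bash
python3 -c "
from sv import *
go([.514,-.257,.174],.2)
st=manip.sense(); p=st['tcp_pos']
for n in ['scene','wrist']:
    s=snap(n,n+'5'); print(n); sieve(s,p,p[2]-.069+.034-.0005)
a=cv2.imread('pics/scene5.png')[60:200,210:370]; cv2.imwrite('pics/scene5z.png',cv2.resize(a,None,fx=5,fy=4))
for k in range(3): print(manip.sense()['force'])
"
```

```text
at [ 0.5134 -0.2554  0.1833] yaw 0.28 tilt 0.23 delta [0.06 0.16 0.93] turn 0.08 t 10.25 q [-0.66  0.52  1.61  0.    1.02  0.91] F [ 0.36  0.27 -5.79] gap 0.21744961905772964
scene
rim n 632 plane slope/z [0.0013 0.0045 0.1461] ((513.0071411132812, -254.89076232910156), (124.70362854003906, 175.7774200439453), 0.9081826210021973)
wrist
rim n 8837 plane slope/z [0.0032 0.0018 0.1475] ((515.5230712890625, -256.640380859375), (115.34910583496094, 171.08726501464844), 0.2923198640346527)
[-0.17464657 -0.08773603 -6.54251527]
[-0.17464657 -0.08773603 -6.54251527]
[-0.17464657 -0.08773603 -6.54251527]
```

View pics/scene5z.png

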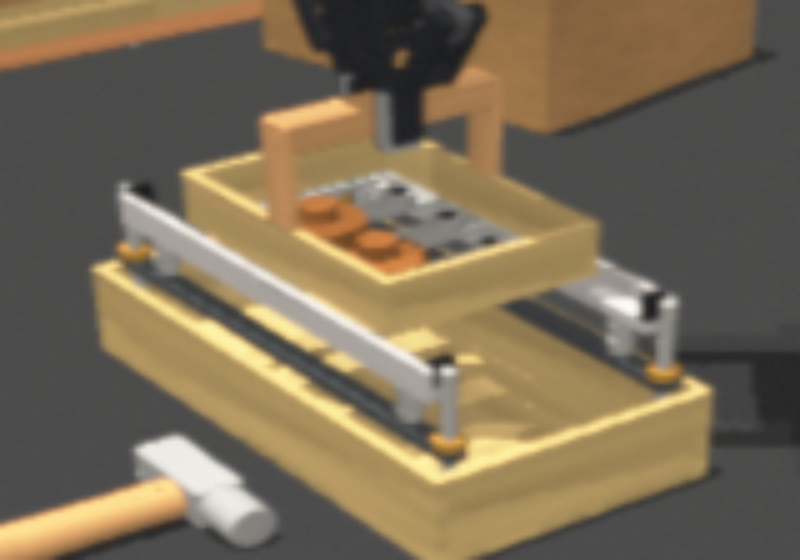

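View pics/wrist5.png

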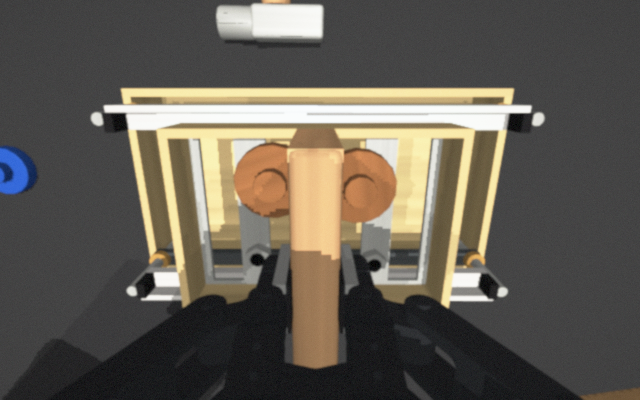

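The sieve sits between the guides and is 1-2 mm off centre in y. I creep down by feel.

Call:
drive_tool:
  deltas: [0,0.1,0.2,0,0,0.1,0.4,0,0,0.1,0.5,0,0,0.1,0.5,0]

```text
t: 10.75
tcp_pos: [0.5135, -0.2564, 0.1786]
tool_rot: [1.0, 0.002, -0.001, -0.001]
force: [0.3, -0.3, -4.6]
finger_gap: 0.216
```

Call:
drive_tool:
  deltas: [0,0,0.1,0,0,0,0.15,0,0,0,0.15,0]

```text
t: 11.05
tcp_pos: [0.5134, -0.2564, 0.177]
tool_rot: [1.0, 0.002, -0.001, -0.002]
force: [-0.3, -0.2, -6.1]
finger_gap: 0.218
```

Call:
drive_tool:
  deltas: [0,0,0.1,0,0,0,0.1,0]

```text
t: 11.25
tcp_pos: [0.5134, -0.2563, 0.1759]
tool_rot: [1.0, 0.002, -0.001, -0.002]
force: [-0.3, 0.2, -4.9]
finger_gap: 0.225
```

Call:
drive_tool:
  deltas: [0,0,0.1,0,0,0,0.1,0]

```text
t: 11.45
tcp_pos: [0.5134, -0.2563, 0.1748]
tool_rot: [1.0, 0.002, -0.001, -0.002]
force: [-0.1, 0.1, -6.8]
finger_gap: 0.217
```

Call:
drive_tool:
  deltas: [0,0,0.1,0,0,0,0.1,0]

```text
t: 11.65
tcp_pos: [0.5135, -0.2564, 0.174]
tool_rot: [1.0, 0.002, -0.001, -0.001]
force: [-0.5, 0.5, -4.6]
finger_gap: 0.221
```

Call:
drive_tool:
  deltas: [0,0,0.05,0,0,0,0.05,0]

```text
t: 11.85
tcp_pos: [0.5135, -0.2564, 0.1738]
tool_rot: [1.0, 0.002, -0.001, -0.001]
force: [-0.3, 0.7, -2.6]
finger_gap: 0.219
```

Call:
drive_tool:
  deltas: [0,0,0.05,0,0,0,0.05,0]

```text
t: 12.05
tcp_pos: [0.5135, -0.2564, 0.1735]
tool_rot: [1.0, 0.002, -0.001, -0.001]
force: [-1.0, 0.2, -1.2]
finger_gap: 0.219
```

Contact is felt: force has gone from about -6 to -1 N, so roughly 5 N on the runners at TCP z 0.1735. Next a first, moderate set of strokes.

Call:
drive_tool:
  deltas: [0,0,0.05,0,0,-1,0.05,0,0,-2,0.05,0,0,0,0.05,0,0,2,0.05,0,0,0,0.05,0,0,-2,0.05,0,0,0,0.05,0,0,2,0.05,0,0,0,0.05,0,0,0,0.05,0]

```text
t: 13.15
tcp_pos: [0.5135, -0.2557, 0.173]
tool_rot: [1.0, 0.002, -0.001, -0.002]
force: [0.3, 2.0, 0.1]
finger_gap: 0.222
```

```bash
python3 -c "
from h import *
go([.5135,-.2563,.1735],.28)
snap('top','top6');snap('wrist','wrist6');s=snap('scene','scene6')
a=cv2.imread('pics/scene6.png')[60:200,210:370]; cv2.imwrite('pics/scene6z.png',cv2.resize(a,None,fx=5,fy=4))
"
```

```text
at [ 0.5135 -0.2557  0.173 ] yaw 0.27 tilt 0.24 delta [ 0.    0.06 -0.05] turn -0.01 t 13.15 q [-0.66  0.53  1.62  0.    0.99  0.91] F [0.32 2.   0.12] gap 0.2215936864318595
```

View pics/wrist6.png

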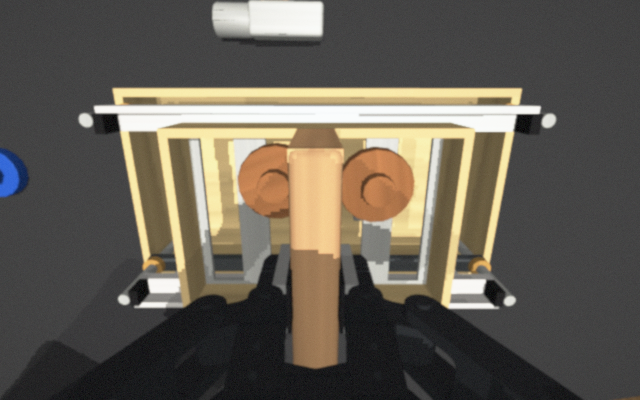

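View pics/scene6z.png

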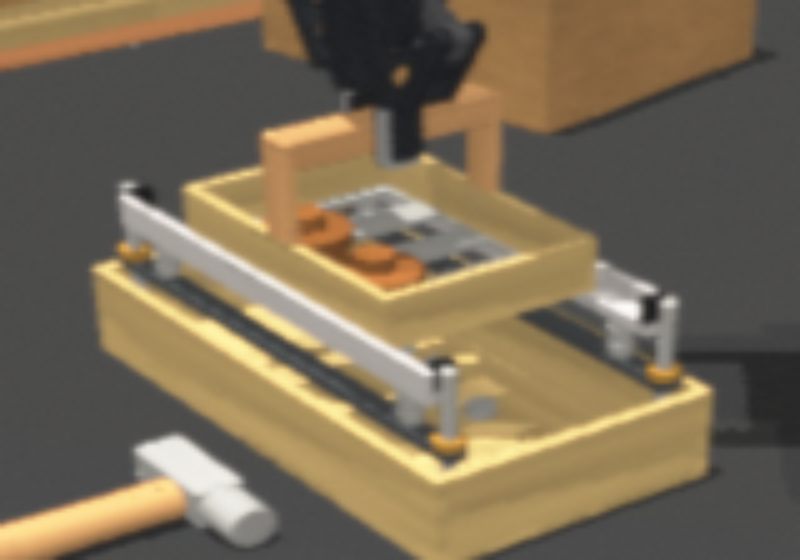

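Two nuts have left the bars and one shows in the box. The middle bar is hidden by the handle. A second, fuller set of strokes, with the same light load:

Call:
drive_tool:
  deltas: [0,-1,0,0,0,-2.4,0,0,0,-2.4,0,0,0,1,0,0,0,2.4,0,0,0,0,0,0,0,-2.4,0,0,0,-2.4,0,0,0,1,0,0,0,2.4,0,0,0,0.5,0,0,0,0,0,0]

```text
t: 14.5
tcp_pos: [0.5132, -0.2564, 0.1729]
tool_rot: [1.0, 0.002, -0.001, -0.002]
force: [0.3, -1.9, 0.5]
finger_gap: 0.217
```

Call:
drive_tool:
  deltas: [0,-2.4,0,0,0,-2.4,0,0,0,2.4,0,0,0,2.4,0,0,0,-2.4,0,0,0,-2.4,0,0,0,2.4,0,0,0,2.4,0,0,0,0,0,0,0,0,0,0]

```text
t: 15.5
tcp_pos: [0.5125, -0.2548, 0.1727]
tool_rot: [1.0, 0.002, -0.002, -0.003]
force: [-0.6, 2.1, 1.0]
finger_gap: 0.22
```

```bash
python3 -c "
from h import *
go([.5135,-.2563,.1735],.28)
t=snap('top','top7');snap('wrist','wrist7');s=snap('scene','scene7')
a=cv2.imread('pics/scene7.png')[60:200,210:370]; cv2.imwrite('pics/scene7z.png',cv2.resize(a,None,fx=5,fy=4))
a=cv2.imread('pics/top7.png')[200:330,360:560]; cv2.imwrite('pics/top7z.png',cv2.resize(a,None,fx=4,fy=4))
"
```

```text
at [ 0.5125 -0.2548  0.1727] yaw 0.26 tilt 0.37 delta [ 0.1   0.15 -0.08] turn -0.02 t 15.5 q [-0.66  0.53  1.62  0.    0.99  0.91] F [-0.62  2.15  0.97] gap 0.22017423309537623
```

View pics/wrist7.png

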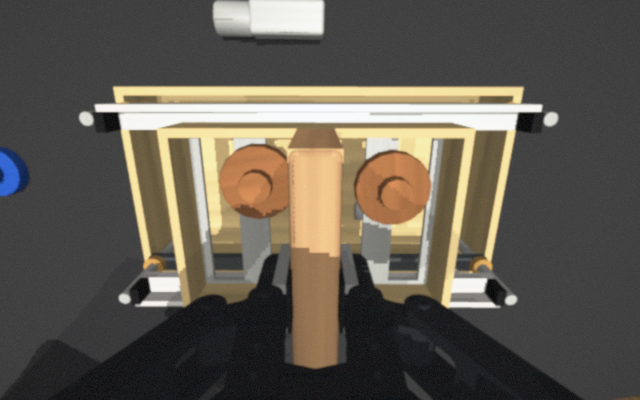

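View pics/scene7z.png

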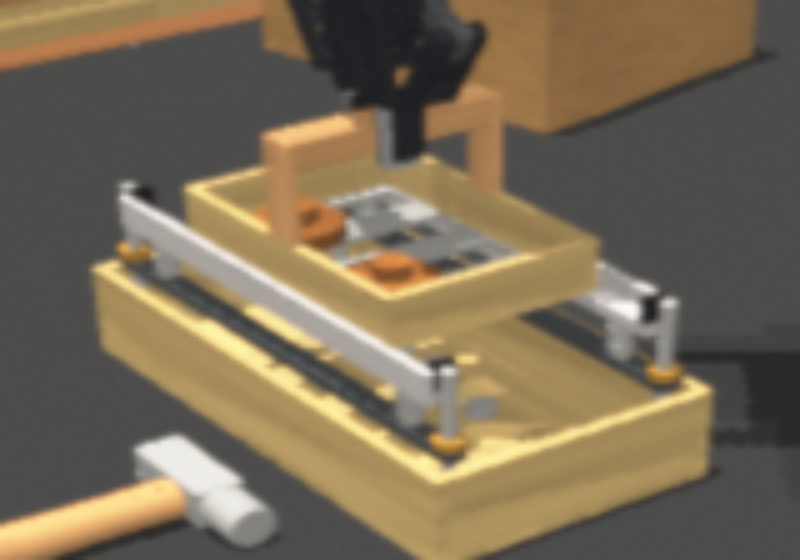

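View pics/top7z.png

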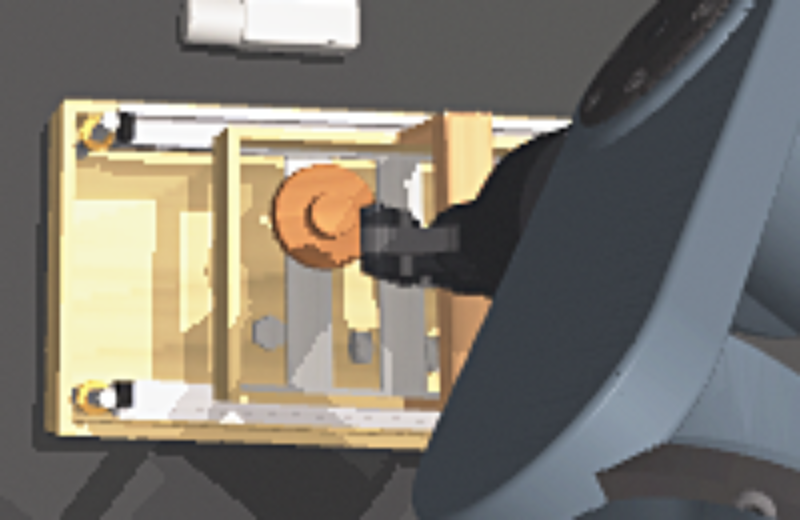

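Three nuts appear in the slots in the enlarged top view, at (268,332), (360,347) and (433,350). I check their heights.

```bash
python3 -c "
from h import *
s=pickle.load(open('pics/top7.pkl','rb'))
for u,v in [(268,332),(360,347),(431,350),(305,340),(400,340)]: print(pt(s,360+u/4,200+v/4).round(4))
"
```

```text
[ 0.4844 -0.2157  0.013 ]
[ 0.4788 -0.2595  0.0212]
[ 0.4789 -0.2951  0.0204]
[ 0.4785 -0.2108  0.1051]
[ 0.4805 -0.2535  0.1055]
```

All three are on the box floor: the two tops at about 21 mm look like nuts on edge. I make slower strokes with readings at the ends to confirm amplitude and load.

Call:
drive_tool:
  deltas: [0,-1,0,0,0,-2,0,0,0,-2,0,0]

```text
t: 15.95
tcp_pos: [0.5128, -0.2345, 0.1729]
tool_rot: [1.0, 0.003, -0.002, -0.003]
force: [-0.0, 1.6, 0.5]
finger_gap: 0.217
```

Call:
drive_tool:
  deltas: [0,2,0,0,0,4,0,0,0,4,0,0]

```text
t: 16.25
tcp_pos: [0.5137, -0.2783, 0.173]
tool_rot: [1.0, 0.002, -0.001, -0.001]
force: [0.8, -2.4, 1.2]
finger_gap: 0.22
```

Call:
drive_tool:
  deltas: [0,-2,0,0,0,-4,0,0,0,-4,0,0]

```text
t: 16.55
tcp_pos: [0.5125, -0.2345, 0.1727]
tool_rot: [1.0, 0.003, -0.002, -0.003]
force: [-0.2, 1.6, 1.0]
finger_gap: 0.222
```

Call:
drive_tool:
  deltas: [0,2,0,0,0,4,0,0,0,4,0,0]

```text
t: 16.85
tcp_pos: [0.5135, -0.2781, 0.1729]
tool_rot: [1.0, 0.002, -0.001, -0.001]
force: [0.0, -1.7, 1.2]
finger_gap: 0.215
```

Call:
drive_tool:
  deltas: [0,-1,0,0,0,-1.8,0,0,0,-2,0,0,0,-2,0,0]

```text
t: 17.25
tcp_pos: [0.5132, -0.2569, 0.1729]
tool_rot: [1.0, 0.002, -0.001, -0.001]
force: [0.1, -0.2, 0.8]
finger_gap: 0.217
```

Amplitude is ±22 mm at about 7 N load. I release and retreat upward.

Call:
drive_tool:
  deltas: [0,0,0,0,0,0,0,0,0,0,0,0,0,0,0,0,0,0,0,0,0,0,0,0,0,0,0,0]
  hand: 7.5

```text
t: 17.95
tcp_pos: [0.5131, -0.257, 0.1728]
tool_rot: [1.0, 0.002, -0.001, -0.001]
force: [-0.3, -0.8, 0.6]
finger_gap: 0.881
```

Call:
drive_tool:
  deltas: [0,0,-0.5,0,0,0,-1.5,0,0,0,-3,0,0,0,-5,0,0,0,-7.5,0,0,0,-10,0,0,0,-12,0,0,0,-14,0,0,0,-15,0,0,0,-15,0]

```text
t: 18.95
tcp_pos: [0.5142, -0.2578, 0.325]
tool_rot: [1.0, 0.002, 0.001, 0.0]
force: [1.1, -0.1, -0.1]
finger_gap: 0.88
```

```bash
python3 -c "
from sv import *
go([.5135,-.2563,.1735],.28)
t=snap('top','top8');w=snap('wrist','wrist8');s=snap('scene','scene8')
for x in (t,w,s): sieve(x,np.array([.513,-.256]),.137)
a=cv2.imread('pics/top8.png')[200:330,360:560]; cv2.imwrite('pics/top8z.png',cv2.resize(a,None,fx=4,fy=4))
"
```

```text
at [ 0.5142 -0.2578  0.325 ] yaw 0.28 tilt 0.09 delta [-0.09 -0.16 15.15] turn -0.0 t 18.95 q [-0.66  0.36  1.44  0.    1.34  0.91] F [ 1.08 -0.05 -0.13] gap 0.8803965796839016
rim n 842 plane slope/z [-0.0008  0.0014  0.1363] ((511.6806335449219, -256.15869140625), (120.13126373291016, 171.14306640625), 0.35142937302589417)
rim n 3630 plane slope/z [ 0.0005 -0.      0.137 ] ((512.7410278320312, -258.3538818359375), (120.25656127929688, 170.48675537109375), 0.30763790011405945)
rim n 666 plane slope/z [-0.0027 -0.0028  0.1359] ((512.4258422851562, -256.09161376953125), (124.96551513671875, 177.21728515625), 0.9874328374862671)
```

View pics/wrist8.png

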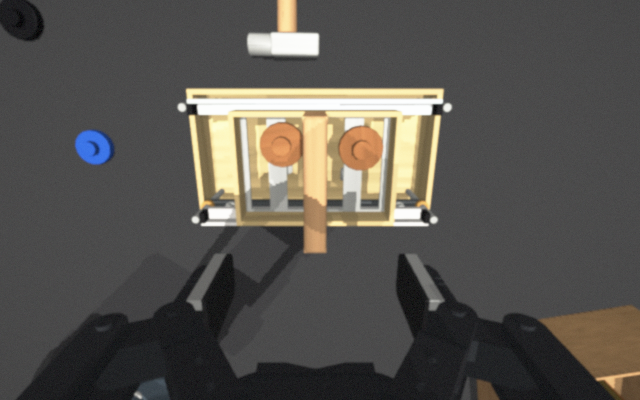

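View pics/scene8.png

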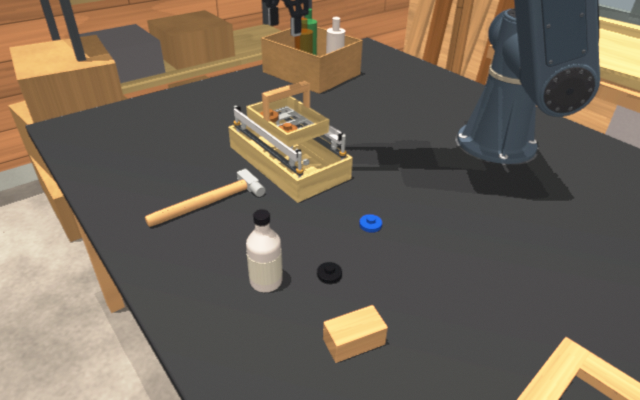

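View pics/top8z.png

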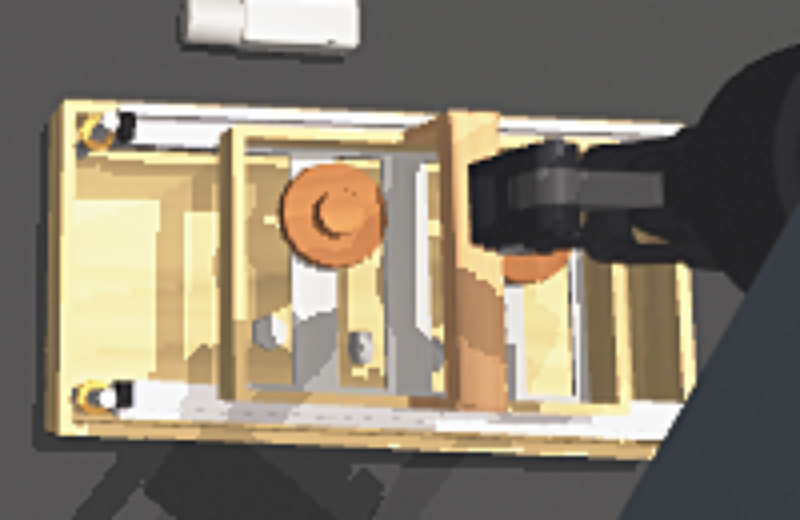

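The sieve is free and level, centred to within 1 mm, with both knobs in it. The nuts at (268,332), (360,347) and (433,352) are in the box. I hand the job in.

```bash
python3 -c "
from h import *
print(manip.sign_off())"
```

```text
the job is handed in; nothing more can be done
None
```

I lifted the sieve by its handle and carried it level to the box. I lowered it by feel onto the runners, which were about 105 mm above the bench. I shook it ±20–24 mm along them until the nuts fell through, then let go in the middle and drew the arm clear. The job was handed in at about 19 s; `sign_off()` gives no verdict.

**Nuts and knobs:** all three nuts show on the box floor in the top view. Their tops were 13–21 mm above the bench when I measured them before release; two look as if they stand on edge. Both knobs are in the sieve.

**Sieve:** level within about 0.004 rad. In the top view it is within 1 mm of the box centre and yawed within 0.1°. The scene view gave 1° yaw, which I put down to its noisier outline; the wrist view agreed with the top view.

**Load:** sieve on box was about 5–7 N wherever I read it. During the fast strokes it was not read, so the 20 N limit is unchecked there. Slower strokes afterwards read ±22 mm at about 7 N at the ends.

**Bystanders:** the glue bottle, hammer and offcut look unmoved in the last pictures; I did not measure them again.

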